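# Draw the large knife and hold it up for inspection

## Robot

A 6-joint arm with a two-finger parallel gripper is mounted at the origin on the work surface. World frame = base frame: x ahead of the robot, y to its left, z up, the work surface at z = 0. Lengths are in mm, angles in rad, forces in N, time in s.
With the tool pointing down it reaches from about 375 to 900 mm from the base axis. Payload 3.1 kg.
Tool frame: the origin (TCP) lies at the centre of the arm's flange, where the gripper is bolted on; the fingertips stand 173 mm ahead of it and the grasp point (between the pads) lies 155 mm ahead of it; z points along the fingers, y is the direction in which the jaws open and shut (so a half turn about z gives the same grasp; the last joint's range is limited). The gripper opens to 85 mm and grips with 20 to 120 N. Pads are 22 mm wide; open, the fingers measure 114 mm over their backs; the gripper's body (76 mm by 85 mm) begins 54 mm behind the grasp point. The pads swing forward as they close: fully open they stand 13 mm farther back than shut.
Start: joints at [-1.48, 0.527, 1.433, -0, 1.181, -0.178], TCP at [166.008, -602.528, 404.71] pointing down, gripper open.
Joint ranges: [-3.08, 3.08], [-0.75, 2.2], [0.22, 2.44], [-1.43, 4.57], [0, 2.65], [-2.85, 2.85]. Speed limits (rad/s): [2.79, 2.79, 3.14, 3.14, 3.14, 3.14].

## Interface

Orientations are given as [roll, pitch, yaw] about the fixed x, y, z axes, in that order (R = Rz(yaw) Ry(pitch) Rx(roll)).
In Python, from cell import * gives the robot as it stands. The module is installed in compiled form; this text tells all that it offers.
- The arm moves only by the tool jog_arm, never from a script. Its arguments are lists of equal length, an entry for each row: "offset": the shift along the tool's x, y, z each as a share of 2.5 cm, from -1 to 1, a list of three; "rotation": the turn, a rotation vector about the tool's x, y, z each as a share of 5 degrees, from -1 to 1, a list of three. A call has 1 to 12 rows; each row shifts and turns the commanded pose from where the row before left it, along the tool's axes as they then stand; what a row does not reach is not made up. A row lasts 1/10 s, in which the tool goes at most 50 mm and 8.59 degrees, less where a joint would pass 70% of its speed; a pose out of reach is approached as far as the arm can. A call with a number of a shift or a turn outside -1 to 1 is refused whole. A call with a gripper value outside its range is refused whole. "claw" is the opening, from -1 (shut) to 1 (fully open), set as the call begins (left out, the last holds). The fingers move at their own pace and stop on an object; the grip force is fixed at half the most. Time passes only in rows, so rows that do not move let the fingers close. It gives the time, the measured TCP pose, the force and the opening at its end, in the units of the state.
- get_obs(): the state, without advancing time (a new reading comes with each control period).
- grab_frame(name): name is "side" or "top" or "wrist"; returns the picture (480x640x3 uint8, red, green, blue); there is no depth.
- camera_model(name): a dict with "K" (3x3 intrinsics, pixels), "dist_coeffs" ([k1, k2, p1, p2, k3] as OpenCV has them; the pictures are not rectified), "eye" and "orientation" of the camera in the world. Camera axes: x right, y down, z forward; pixel columns grow to the right and rows downward; lengths in mm; the calibration is good to about 2 mm. A picture is of the moment at which its call begins: read the wrist's pose just before it. camera_model takes no time and is no camera call; for the wrist camera it gives the pose at the moment of the call.
- hand_in(): hands the job in, once; it reports no verdict.
Trained networks look in the newest picture that a camera, given by its name, has taken for a name from the list of things; names that differ only in an ending like _2 or _b are one class to them, and where a whole thing is asked for, a point or a joint stands for the part that bears it (a point fixed in the world has none). Each returns a list of dicts, best first, with "score" (0 to 1); they miss things now and then, are a little off and sometimes report something else, mostly with a low value. They report only what shows in the picture. A call takes as long as a camera call.
- look_for(thing, camera): "rect" ([left, top, right, bottom] in pixels, round what is visible of it).
The state is a dict: "clock": time; "joint_positions": joint angles; "qd": joint speeds; "tau": joint torques, N m; "ee_pos": TCP position; "ee_rot": TCP orientation; "force": force on the tool from outside, world axes, zero at the start; "wrist_torque": the same for the moment, N m; "grip_width": opening from 0.0 (shut) to 1.0 (fully open).
Only numpy, scipy, OpenCV 4.12 (cv2) and the standard library are available. Lean on these libraries where they do the work, as an engineer would, in place of code of your own. Each camera call takes 0.05 s, during which the arm holds its last target.

## Task

Draw the large knife (the one with the longer handle) out of the slanted knife block and hold it up for inspection over the white board: blade level, edge down, the middle of the blade about 20 cm straight above the middle of the board. Finish while holding it still up there in the gripper, do not put it down or let go. Leave the small knife in its slot and the whetstone, bowl and oil bottle where they stand.

Things in the scene. Friction and masses are not known exactly. Their poses are not given: they have to be found in the camera images.
- knife: Large knife, about 0.16 kg, centre of mass some 29 mm ahead of its origin (where handle meets blade, on the handle's centre line). x to the tip, z to the spine (edge on the -z side), y across. Wooden handle x -100 to 0, 18 thick (y), 26 deep (z -13 to 13), front 12 a steel bolster. Steel blade x 0 to 150, 3 thick, z +10 (spine) to -30 (edge), narrowing over its last 50 mm.
- handle_middle (a point): Middle of the large knife's handle, 50 mm behind its origin. At the start the knife is in either slot of the block, blade all the way in, spine up, handle sticking out and rising at 40 degrees to the horizontal (its x points 40 degrees downwards). The handle's front rests on the block's slanted face, the edge on the slot's floor.
- blade_middle (a point): Middle of the large knife's blade: x = 75, z = -10 mm in the knife's frame.
- tip (a point): Tip of the large knife's blade: x = 150, z = -3 mm in the knife's frame.
- small_knife: Small knife in the block's other slot, same attitude and kind of frame (its origin starts at that slot's mouth). Handle 75 mm long, 15 thick, 18 deep (centred at z = -17 mm), blade 90 mm long, 21 high. To be left alone.
- block: Dark wooden knife block, fixed, 150 mm wide, highest edge 178 mm above the bench; base 170 wide, x -45 to 171 mm. Origin on the bench straight under the middle of its slanted face. x (level) is the way the blades point into it, handles stick out to -x and up; y sideways. Two slots side by side at y = +42 and -42 mm.
- block_face (a point): Point of the block's slanted face midway between the slots, 155 mm above the block's origin, level with the knife handles' ends; axes as the block. Each slot is 7 mm wide, 47 high (7 of play above the large blade), 165 deep, slopes 40 degrees down towards +x, square to the face. To clear it, draw the large knife 150 mm or more back along its own axis.
- board: Flat white inspection board with a thin aluminium frame, 202 x 202 mm, 12 mm thick, fixed flat on the bench. Origin at the centre of its underside.
- whetstone: Whetstone on a rubber base, 80 x 215 x 36 mm, lying flat, long side along its own y axis. Origin at the centre of its underside. To be left alone.
- bowl: Steel water bowl, 140 mm across, 60 mm high. Origin at the centre of its underside. To be left alone.
- oil_bottle: White plastic oil bottle with black cap, 48 mm across, 130 mm high. Origin at the centre of its underside. To be left alone.

How it is judged (in metres and radians):
On the way:
1. the large knife is drawn right out of the block, gripped by the robot, its tip higher than 14 cm above the bench (height (world z) of tip above 0.14 m and contact force between knife and block below 0.1 N and contact force between the fingers and knife above 1 N), for 0.2 s.
At the end, for the whole second after the job is handed in: Large knife held still in the gripper, clear of block and board, its z axis within 0.2 rad of vertical (level, edge down), mid-blade within 50 mm of the board centre in plan and 15 to 28 cm above the bench; small knife, whetstone, bowl and bottle within 20 mm of their starts (contact force between the fingers and knife above 2 N and contact force between knife and block below 0.1 N and contact force between knife and board below 0.1 N and angle between knife's own z axis and vertical below 0.2 rad and horizontal distance between blade_middle and board below 0.05 m and height (world z) of blade_middle between 0.15 and 0.28 m and linear speed of knife below 0.03 m/s and angular speed of knife below 0.2 rad/s and distance of each of small_knife, whetstone, bowl, oil_bottle from where it was at the start of the episode below 0.02 m); the arm keeps its last pose, push and grip.
It fails at once if the small knife is disturbed (moved more than 30 mm) (distance of small_knife from where it was at the start of the episode above 0.03 m).
It fails at once if the whetstone is disturbed (moved more than 30 mm) (distance of whetstone from where it was at the start of the episode above 0.03 m).
It fails at once if the bowl is disturbed (moved more than 30 mm) (distance of bowl from where it was at the start of the episode above 0.03 m).
It fails at once if the oil bottle is disturbed (moved more than 30 mm) (distance of oil_bottle from where it was at the start of the episode above 0.03 m).
It fails at once if the large knife is dropped or laid on the bench (height (world z) of knife below 0.1 m).
It also fails if it takes over 40 s, if anything falls off the work surface, if the arm or the gripper's body presses on something with over 40 N, if the wrist force passes 120 N, or if a joint passes its speed limit or range.

## Working session

There is one attempt and no reset: what is moved stays moved. The work goes in short steps, Python scripts to look and compute and a tool call to move; the robot and the scene stay as the last step left them, time stands still between calls to the robot, and variables do not carry over. Pictures are saved under pics/ and viewed, and the job is handed in when it is done.

Besides the shell and the picture viewer there is one more tool, called as a command line: name --argument value ..., lists and objects as JSON in quotes. jog_arm: Moves the arm, as the interface text tells. Its arguments: {"type":"object","properties":{"offset":{"type":"array"},"rotation":{"type":"array"},"claw":{"type":"number"}},"required":["offset","rotation"]}

```bash
mkdir -p pics
python3 - <<'E'
from cell import *
import cv2,numpy as np
print(get_obs())
for c in ["side","top","wrist"]:
    im=grab_frame(c); cv2.imwrite(f"pics/{c}0.png",im[:,:,::-1]); print(c,camera_model(c))
    for t in ["knife","handle_middle","small_knife","block","board"]:
        print(t,[(np.round(r["rect"]).tolist(),round(r["score"],2)) for r in look_for(t,c)][:3])
E
```

```text
{'clock': 0.0, 'joint_positions': array([-1.48049562e+00,  5.28442947e-01,  1.43393875e+00, -5.27325262e-05,
        1.18139025e+00, -1.78525815e-01]), 'qd': array([ 0.00022617, -0.00187869,  0.00064361, -0.00028796,  0.00201395,
       -0.00037419]), 'tau': array([-7.05730326e-04, -4.42352951e+01, -1.78026402e+01, -4.13470389e-04,
        8.44409340e-03, -5.21515886e-06]), 'ee_pos': array([ 165.97403036, -602.1844678 ,  403.73588179]), 'ee_rot': array([-3.13943934e+00, -3.39030627e-04,  2.68846228e-01]), 'force': array([0.58346584, 0.10083367, 0.58884564]), 'wrist_torque': array([-0.00206397,  0.02588673,  0.00025076]), 'grip_width': 0.9970896249379557}
side {'K': array([[563.21599158,   0.        , 309.15018809],
       [  0.        , 563.21599158, 235.50140192],
       [  0.        ,   0.        ,   1.        ]]), 'dist_coeffs': array([-0.05175696,  0.        ,  0.        ,  0.        ,  0.        ]), 'eye': array([ 254.07730007, 1096.86525231,  898.04063901]), 'orientation': array([-2.17220431, -0.02570919, -2.84021222])}
knife [([279.0, 232.0, 320.0, 260.0], 0.56)]
handle_middle
[... 593 characters left out ...]
 286.0, 268.0], 0.54)]
handle_middle [([274.0, 227.0, 285.0, 265.0], 0.76), ([322.0, 275.0, 363.0, 359.0], 0.31)]
small_knife [([240.0, 236.0, 249.0, 262.0], 0.65)]
block [([227.0, 170.0, 302.0, 253.0], 0.76)]
board [([353.0, 190.0, 438.0, 280.0], 0.82)]
wrist {'K': array([[354.48609772,   0.        , 320.82579585],
       [  0.        , 354.48609772, 243.1275015 ],
       [  0.        ,   0.        ,   1.        ]]), 'dist_coeffs': array([0.00755441, 0.        , 0.        , 0.        , 0.        ]), 'eye': array([ 241.40679689, -582.73391692,  374.30619763]), 'orientation': array([ 2.82642961e+00, -4.26285462e-04, -1.30222979e+00])}
knife []
handle_middle []
small_knife []
block []
board []
```

View pics/top0.png

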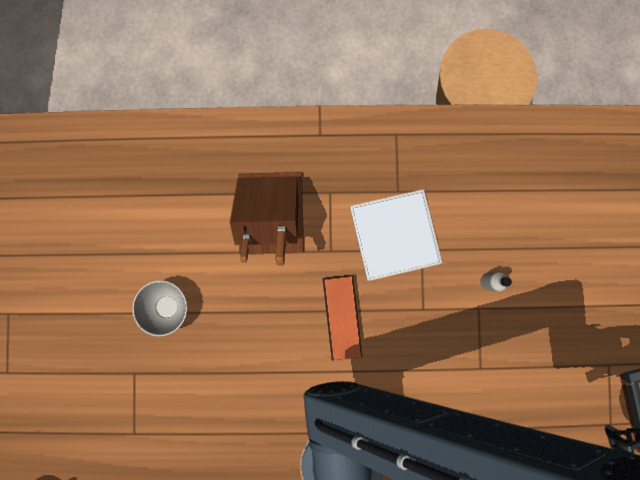

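View pics/side0.png

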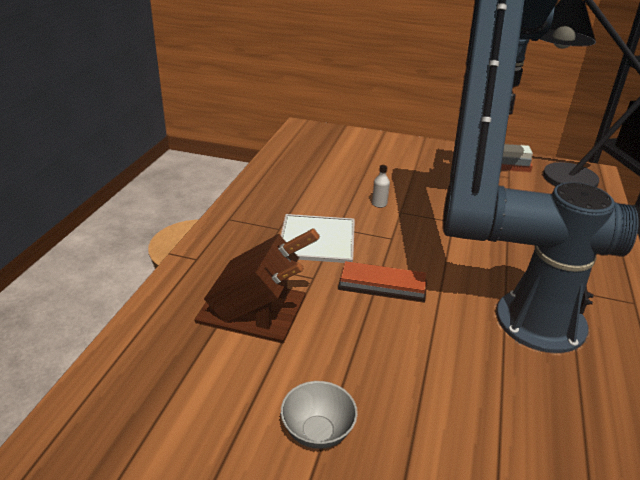

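Run:
```python
import cv2
a=cv2.imread("pics/top0.png")[160:280,215:315]; cv2.imwrite("pics/top0z.png",cv2.resize(a,None,fx=5,fy=5,interpolation=cv2.INTER_CUBIC))
a=cv2.imread("pics/side0.png")[215:350,185:365]; cv2.imwrite("pics/side0z.png",cv2.resize(a,None,fx=4,fy=4,interpolation=cv2.INTER_CUBIC))
```

```text
(no output)
```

View pics/top0z.png

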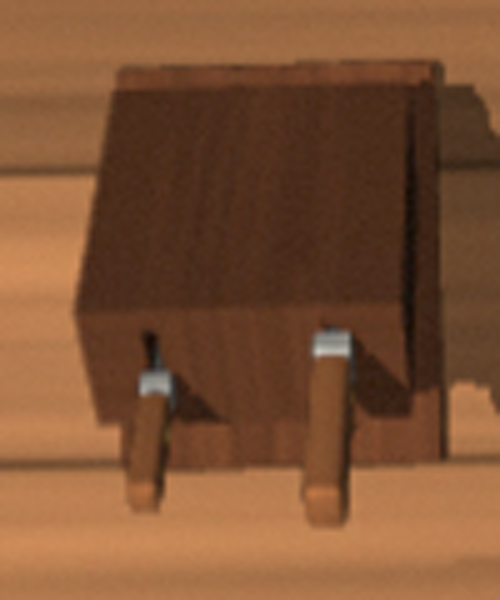

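View pics/side0z.png

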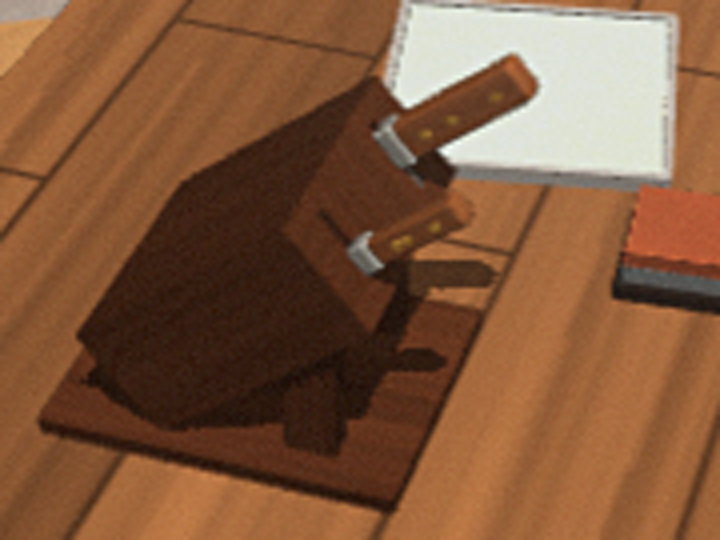

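```bash
cat > h.py <<'E'
import numpy as np,cv2
from scipy.spatial.transform import Rotation as R
from scipy.optimize import least_squares
def cam(m):
    Rm=R.from_euler('xyz',m['orientation']).as_matrix()
    return m['K'],m['dist_coeffs'],Rm,np.array(m['eye'])
def proj(P,m):
    K,d,Rm,e=cam(m); rv=cv2.Rodrigues(Rm.T)[0]
    return cv2.projectPoints(np.atleast_2d(P).astype(float),rv,-Rm.T@e,K,d)[0][:,0]
def onplane(uv,m,z):
    K,d,Rm,e=cam(m); n=cv2.undistortPoints(np.array(uv,float).reshape(-1,1,2),K,d)[:,0]
    r=np.c_[n,np.ones(len(n))]@Rm.T
    return e+r*((z-e[2])/r[:,2])[:,None]
E
cat > fit.py <<'E'
from cell import *
from h import *
mt,ms=camera_model("top"),camera_model("side")
T=lambda u,v:((u+.5)/5-.5+215,(v+.5)/5-.5+160)
S=lambda u,v:((u+.5)/4-.5+185,(v+.5)/4-.5+215)
c,s=np.cos(np.radians(40)),np.sin(np.radians(40))
Rk=np.array([[c,0,s],[0,1,0],[-s,0,c]])  # knife->block cols
def k(x,y,z,p): return np.array([p[4],-42,p[5]])+Rk@np.array([x,y,z])
def sk(x,y,z,p): return np.array([p[4],42,p[5]])+Rk@np.array([x,y,z])
obs=[ # cam, pix, fn(p)->block frame
(mt,T(118,70),lambda p:[171,85,p[3]]),(mt,T(440,64),lambda p:[171,-85,p[3]]),(mt,T(443,458),lambda p:[-45,-85,p[3]]),
(mt,T(78,315),lambda p:[p[6],75,178]),(mt,T(410,303),lambda p:[p[6],-75,178]),
(ms,S(40,418),lambda p:[171,85,p[3]]),(ms,S(392,498),lambda p:[-45,85,p[3]]),(ms,S(482,312),lambda p:[-45,-85,p[3]]),
(mt,T(305,488),lambda p:k(-100,9,13,p)),(mt,T(350,488),lambda p:k(-100,-9,13,p)),(mt,T(310,525),lambda p:k(-100,9,-13,p)),(mt,T(345,527),lambda p:k(-100,-9,-13,p)),
(mt,T(315,332),lambda p:k(0,9,13,p)),(mt,T(350,332),lambda p:k(0,-9,13,p)),
(ms,S(503,62),lambda p:k(-100,9,13,p)),(ms,S(530,103),lambda p:k(-100,9,-13,p)),(ms,S(375,125),lambda p:k(0,9,13,p)),
(ms,S(412,170),lambda p:k(0,9,-13,p)),(ms,S(518,53),lambda p:k(-100,-9,13,p)),
(ms,S(375,78),lambda p:[p[6],-75,178]),(ms,S(284,232),lambda p:[p[6],75,178]),
]
def W(p,b):
    a=p[2];b=np.array(b,float)
    return np.array([p[0],p[1],0])+np.array([np.cos(a)*b[0]-np.sin(a)*b[1],np.sin(a)*b[0]+np.cos(a)*b[1],b[2]])
def res(p): return np.concatenate([(proj(W(p,f(p)),m)[0]-np.array(q)) for m,q,f in obs])
r=least_squares(res,[560,150,0,10,0,120,30],loss='soft_l1')
p=r.x;print(np.round(p,3)); print(np.round(res(p).reshape(-1,2),1).tolist())
for n,x in [("origin",0),("mid",-50),("end",-100)]: print(n,W(p,k(x,0,0,p)))
bt=[(356,207),(424,190),(442,262),(370,280)]
print(onplane(bt,mt,12),onplane(bt,mt,12).mean(0))
E
python3 fit.py
cat > /dev/null
```

```text
[596.489 176.973   6.297  11.271   1.441 155.522  18.927]
[[0.2, 0.1], [-0.5, -0.6], [0.9, 1.6], [-0.3, 0.2], [-1.0, 0.7], [-1.7, -0.2], [0.2, 0.9], [0.1, -0.4], [-0.1, 0.8], [-0.7, 0.6], [0.1, 1.4], [1.3, 0.8], [0.3, -0.0], [1.1, -0.2], [-0.1, 0.5], [0.4, -0.7], [-2.0, 2.5], [-4.1, -0.1], [-1.5, -1.7], [0.2, -1.2], [-0.8, -0.9]]
origin [598.51944762 134.99748141 155.52188216]
mid [560.22099103 134.46041074 187.66126264]
end [521.92253444 133.92334007 219.80064312]
[[ 671.93363872  -47.34612874   12.        ]
 [ 715.25440909 -229.3957143    12.        ]
 [ 523.09344528 -270.92391247   12.        ]
 [ 478.94997528  -80.21163119   12.        ]] [ 597.30786709 -156.96934667   12.        ]
```

jog_arm --offset '[[1,-0.8,-0.1],[1,-0.8,-0.1],[1,-0.8,-0.1],[1,-0.8,-0.1],[1,-0.8,-0.1],[1,-0.8,-0.1],[1,-0.8,-0.1],[1,-0.8,-0.1],[1,-0.8,-0.1],[1,-0.8,-0.1],[1,-0.8,-0.1],[1,-0.8,-0.1]]' --rotation '[[0,0,0],[0,0,0],[0,0,0],[0,0,0],[0,0,0],[0,0,0],[0,0,0],[0,0,0],[0,0,0],[0,0,0],[0,0,0],[0,0,0]]'

```text
clock: 2.1
ee_pos: [392.1, -290.3, 435.1]
ee_rot: [3.141, -0.0, 0.269]
force: [-0.9, -0.2, -0.0]
grip_width: 1.0
```

jog_arm --offset '[[1,-0.8,-0.1],[1,-0.8,-0.1],[1,-0.8,-0.1],[1,-0.8,-0.1],[1,-0.8,-0.1],[1,-0.8,-0.1],[1,-0.8,-0.1],[1,-0.8,-0.1],[1,-0.8,-0.1],[1,-0.8,-0.1],[1,-0.8,-0.1],[1,-0.8,-0.1]]' --rotation '[[0,0,0],[0,0,0],[0,0,0],[0,0,0],[0,0,0],[0,0,0],[0,0,0],[0,0,0],[0,0,0],[0,0,0],[0,0,0],[0,0,0]]'

```text
clock: 3.3
ee_pos: [617.6, 20.8, 464.9]
ee_rot: [3.141, -0.0, 0.269]
force: [-0.0, -0.4, 0.4]
grip_width: 1.001
```

```bash
cat > plan.py <<'E'
from cell import *
from h import *
K0=np.array([598.5,135.0,155.5]); YAW=0.014
def knifeR(yaw=YAW,tilt=40):
    return (R.from_euler('z',yaw)*R.from_euler('y',tilt,degrees=True))
def tool_for_knife(origin,Rk,gx=-35,back=0,gz=0):
    Rt=Rk*R.from_euler('x',np.pi)   # tool x=knife x, y=-y, z=-z
    g=origin+Rk.apply([gx,0,gz])
    return g-Rt.apply([0,0,155+back]),Rt
def rows(pt,Rt,n,o=None):
    o=o or get_obs()
    p=np.array(o['ee_pos']);Rc=R.from_euler('xyz',o['ee_rot'])
    rv=(Rc.inv()*Rt).as_rotvec(); 
    out=[]
    for i in range(n):
        Ri=Rc*R.from_rotvec(rv*i/n); out.append(np.round(Ri.inv().apply((pt-p)/n)/25,3).tolist())
    print("offs",out);print("rot per row",np.round(np.degrees(rv)/n/5,3))
    # check
    P=p.copy();Q=Rc
    for q in out: P=P+Q.apply(q)*25;Q=Q*R.from_rotvec(rv/n)
    print("end",P,pt)
E
python3 - <<'E'
from plan import *
pt,Rt=tool_for_knife(K0,knifeR(),back=80)
print(pt,Rt.as_euler('xyz'));print(get_obs()['joint_positions'])
rows(pt,Rt,12)
E
```

```text
[722.7313571  136.73935264 358.01801047] [3.14159265 0.6981317  0.014     ]
[-1.46928968e-01  4.58268290e-01  1.37937191e+00 -5.37537785e-05
  1.30379585e+00  1.15495479e+00]
offs [[0.44, -0.279, 0.356], [0.455, -0.286, 0.332], [0.467, -0.293, 0.308], [0.478, -0.301, 0.283], [0.488, -0.308, 0.257], [0.496, -0.317, 0.231], [0.502, -0.325, 0.204], [0.506, -0.334, 0.178], [0.509, -0.343, 0.151], [0.509, -0.352, 0.124], [0.509, -0.362, 0.097], [0.506, -0.372, 0.071]]
rot per row [ 0.085 -0.663  0.233]
end [722.75001181 136.73426654 357.99903166] [722.7313571  136.73935264 358.01801047]
```

jog_arm --offset '[[0.44,-0.28,0.36],[0.455,-0.286,0.332],[0.467,-0.293,0.308],[0.478,-0.3,0.283],[0.488,-0.308,0.257],[0.496,-0.317,0.231],[0.502,-0.325,0.204],[0.506,-0.334,0.178],[0.509,-0.343,0.151],[0.509,-0.352,0.124],[0.509,-0.362,0.097],[0.506,-0.372,0.071]]' --rotation '[[0.085,-0.663,0.233],[0.085,-0.663,0.233],[0.085,-0.663,0.233],[0.085,-0.663,0.233],[0.085,-0.663,0.233],[0.085,-0.663,0.233],[0.085,-0.663,0.233],[0.085,-0.663,0.233],[0.085,-0.663,0.233],[0.085,-0.663,0.233],[0.085,-0.663,0.233],[0.085,-0.663,0.233]]'

```text
clock: 4.5
ee_pos: [722.5, 136.0, 357.2]
ee_rot: [3.141, 0.7, 0.013]
force: [0.4, 0.4, -0.2]
grip_width: 1.001
```

Run:
```python
from plan import *
o=get_obs();print(o['ee_pos'],o['ee_rot'],o['joint_positions'],o['clock'])
for c in ["wrist","side"]:
    m=camera_model(c)
    im=grab_frame(c)[:,:,::-1].copy()
    cv2.imwrite(f"pics/{c}1raw.png",im)
    Rk=knifeR()
    for x,y,z in [(0,9,13),(0,-9,13),(-100,9,13),(-100,-9,13),(-100,9,-13),(-100,-9,-13)]:
        q=proj(K0+Rk.apply([x,y,z]),m)[0]; 
        if abs(q).max()<2000: cv2.circle(im,tuple(int(v) for v in q),3 if c=="wrist" else 1,(0,255,0),1)
    cv2.imwrite(f"pics/{c}1.png",im)
    print(c,look_for("handle_middle",c))
a=cv2.imread("pics/side1.png")[150:350,185:425];cv2.imwrite("pics/side1z.png",cv2.resize(a,None,fx=3,fy=3))
```

```text
[722.53330773 135.96284321 357.17752368] [3.14133873 0.70028232 0.01341082] [0.03240998 0.87324929 0.92766363 0.01344789 2.04084028 1.59141609] 4.5
wrist [{'rect': [301.4, 220.0, 331.0, 364.2], 'score': 0.7}]
side [{'rect': [280.2, 229.5, 321.6, 260.6], 'score': 0.93}]
```

View pics/wrist1.png

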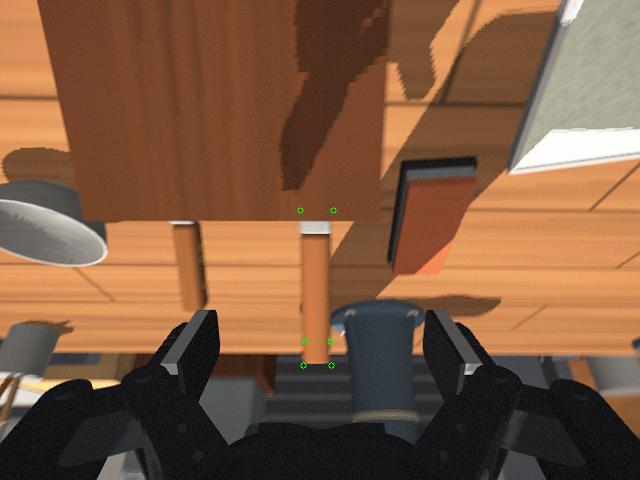

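View pics/side1z.png

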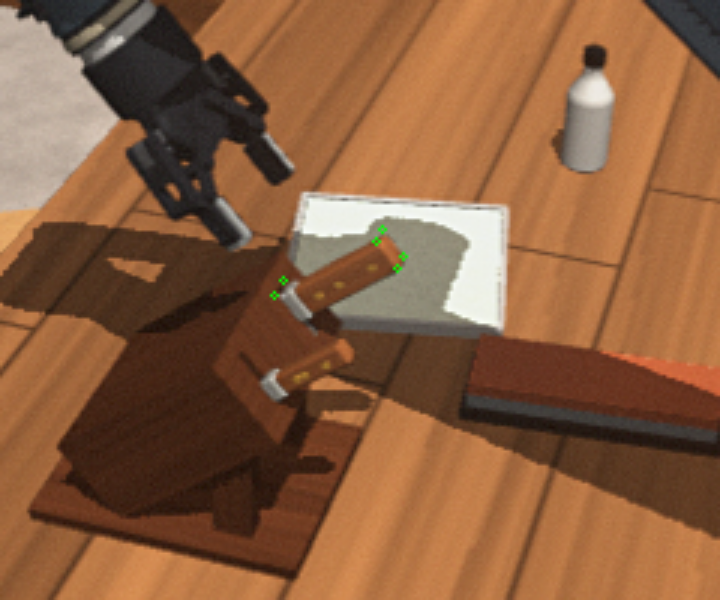

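jog_arm --offset '[[0,0,0.6],[0,0,0.6],[0,0,0.6],[0,0,0.5],[0,0,0.5],[0,0,0.4],[0,0,0]]' --rotation '[[0,0,0],[0,0,0],[0,0,0],[0,0,0],[0,0,0],[0,0,0],[0,0,0]]'

```text
clock: 5.4
ee_pos: [669.7, 134.4, 296.4]
ee_rot: [-3.141, 0.699, 0.014]
force: [1.3, 0.8, 0.1]
grip_width: 0.999
```

Run:
```python
from plan import *
o=get_obs();print(o['ee_pos'],o['ee_rot'],o['force'])
pt,Rt=tool_for_knife(K0,knifeR());print(pt)
for c in ["wrist","side"]:
    im=grab_frame(c)[:,:,::-1].copy();cv2.imwrite(f"pics/{c}2.png",im)
a=cv2.imread("pics/side2.png")[150:350,185:425];cv2.imwrite("pics/side2z.png",cv2.resize(a,None,fx=3,fy=3))
```

```text
[669.67553509 134.41837858 296.38296858] [-3.14143654  0.69947881  0.01424046] [1.31639719 0.78721373 0.05738651]
[671.3133877  136.01945403 296.73445502]
```

View pics/wrist2.png

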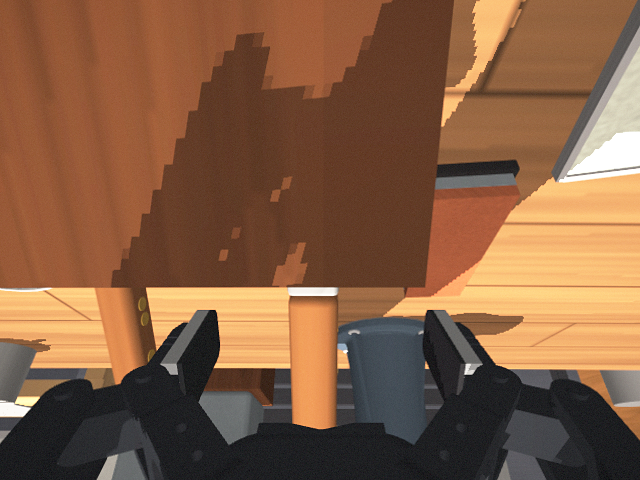

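View pics/side2z.png

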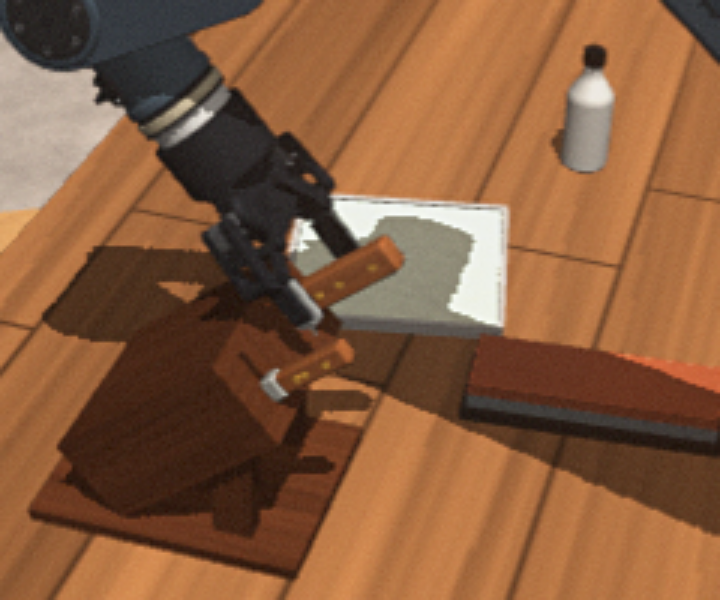

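jog_arm --offset '[[0,-0.08,0],[0,0,0]]' --rotation '[[0,0,0],[0,0,0]]'

```text
clock: 5.7
ee_pos: [671.1, 137.0, 297.1]
ee_rot: [-3.141, 0.696, 0.015]
force: [-0.1, 0.8, -0.6]
grip_width: 0.999
```

jog_arm --offset '[[0,0,0],[0,0,0],[0,0,0],[0,0,0],[0,0,0],[0,0,0],[0,0,0],[0,0,0],[0,0,0],[0,0,0]]' --rotation '[[0,0,0],[0,0,0],[0,0,0],[0,0,0],[0,0,0],[0,0,0],[0,0,0],[0,0,0],[0,0,0],[0,0,0]]' --claw -1

```text
clock: 6.7
ee_pos: [670.7, 136.8, 296.5]
ee_rot: [-3.141, 0.698, 0.014]
force: [1.4, 0.4, 1.4]
grip_width: 0.206
```

Run:
```python
from plan import *
o=get_obs();print(o['ee_pos'],o['ee_rot'],o['force'],o['wrist_torque'],o['grip_width'])
im=grab_frame("wrist")[:,:,::-1].copy();cv2.imwrite(f"pics/wrist3.png",im)
```

```text
[670.74003172 136.81367753 296.54979396] [-3.14128406  0.69785685  0.01442695] [1.35184669 0.44970265 1.3764665 ] [ 0.00744623 -0.3806734  -0.03567533] 0.20562415683172117
```

View pics/wrist3.png

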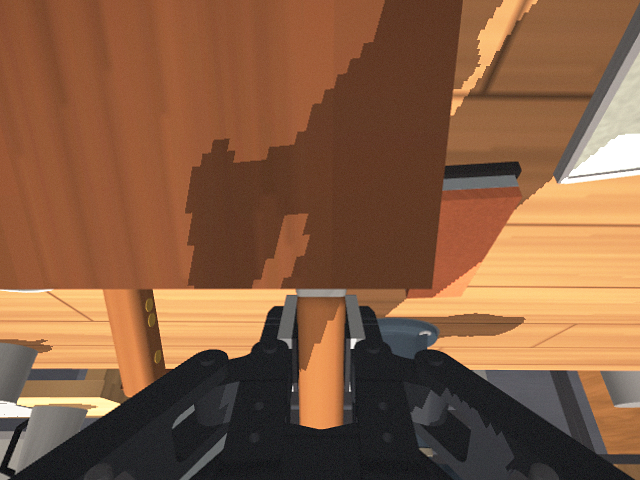

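jog_arm --offset '[[-0.1,0,-0.03],[-0.3,0,-0.03],[-0.5,0,-0.03],[-0.6,0,0],[-0.6,0,0],[-0.6,0,0]]' --rotation '[[0,0,0],[0,0,0],[0,0,0],[0,0,0],[0,0,0],[0,0,0]]'

```text
clock: 7.35
ee_pos: [619.1, 136.1, 342.9]
ee_rot: [-3.141, 0.698, 0.015]
force: [-0.2, -0.1, -0.8]
grip_width: 0.201
```

Run:
```python
from plan import *
o=get_obs();print(o['ee_pos'],o['ee_rot'],o['force'],o['wrist_torque'],o['grip_width'],o['joint_positions'])
for c in ["wrist","side"]:
    im=grab_frame(c)[:,:,::-1].copy();cv2.imwrite(f"pics/{c}4.png",im)
a=cv2.imread("pics/side4.png")[100:350,185:425];cv2.imwrite("pics/side4z.png",cv2.resize(a,None,fx=2.4,fy=2.4))
```

```text
[619.11146653 136.1313163  342.90132305] [-3.14136378  0.69785537  0.01458045] [-0.19204526 -0.08611262 -0.81608891] [-0.0144228  -0.42868055 -0.01631297] 0.20145421377625358 [0.03747213 0.74200066 1.26937224 0.0154455  1.82791276 1.59226574]
```

View pics/side4z.png

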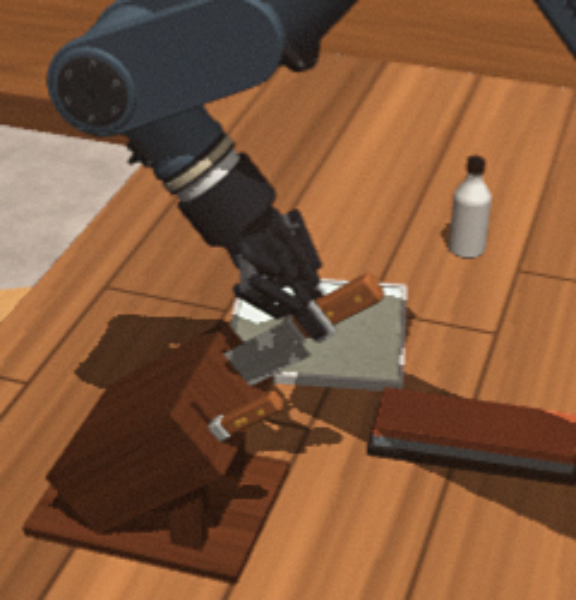

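View pics/wrist4.png

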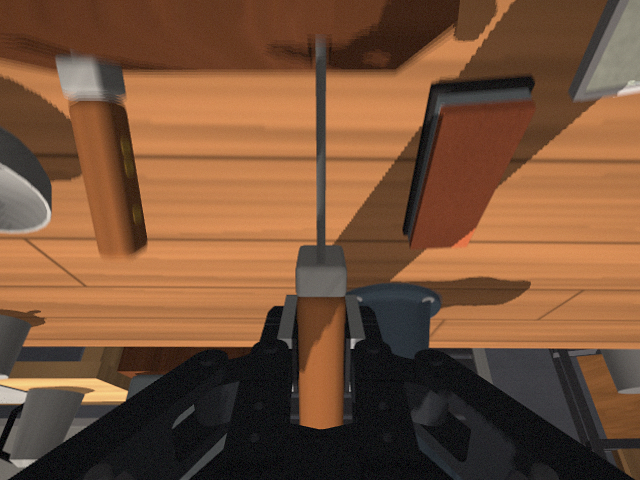

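jog_arm --offset '[[-0.6,0,0],[-0.6,0,0],[-0.6,0,0],[-0.6,0,0],[-0.6,0,0],[-0.6,0,0],[-0.6,0,0],[-0.4,0,0],[0,0,0]]' --rotation '[[0,0,0],[0,0,0],[0,0,0],[0,0,0],[0,0,0],[0,0,0],[0,0,0],[0,0,0],[0,0,0]]'

```text
clock: 8.35
ee_pos: [531.4, 134.9, 416.8]
ee_rot: [-3.141, 0.697, 0.015]
force: [0.5, -0.2, -2.1]
grip_width: 0.2
```

Run:
```python
from plan import *
o=get_obs();print(o['ee_pos'],o['ee_rot'],o['force'],o['wrist_torque'],o['grip_width'],o['joint_positions'])
for c in ["wrist","side"]:
    im=grab_frame(c)[:,:,::-1].copy();cv2.imwrite(f"pics/{c}5.png",im)
a=cv2.imread("pics/side5.png")[100:350,185:425];cv2.imwrite("pics/side5z.png",cv2.resize(a,None,fx=2.4,fy=2.4))
# board refine
a=cv2.imread("pics/top0.png")[180:290,340:450];cv2.imwrite("pics/board.png",cv2.resize(a,None,fx=5,fy=5,interpolation=cv2.INTER_CUBIC))
```

```text
[531.41027547 134.92648233 416.80311842] [-3.14123222  0.69689217  0.01476774] [ 0.5359699  -0.18902555 -2.09368043] [ 0.03856147 -0.38283835 -0.03335254] 0.20049888366093163 [0.04085575 0.54647359 1.44853212 0.0177587  1.84326353 1.59558315]
```

View pics/side5z.png

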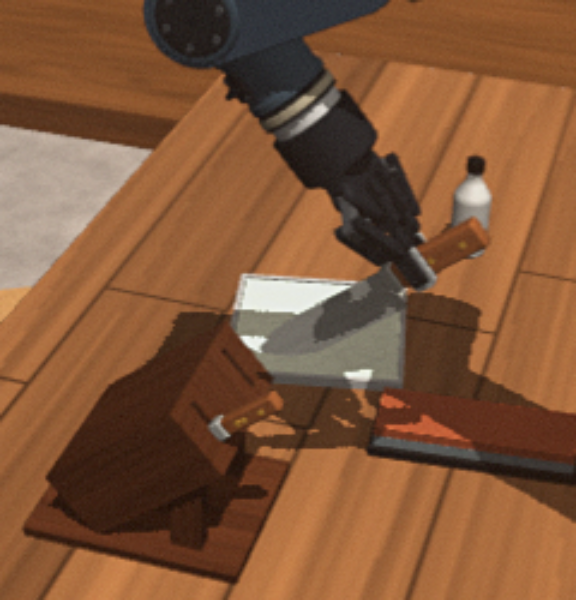

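View pics/board.png

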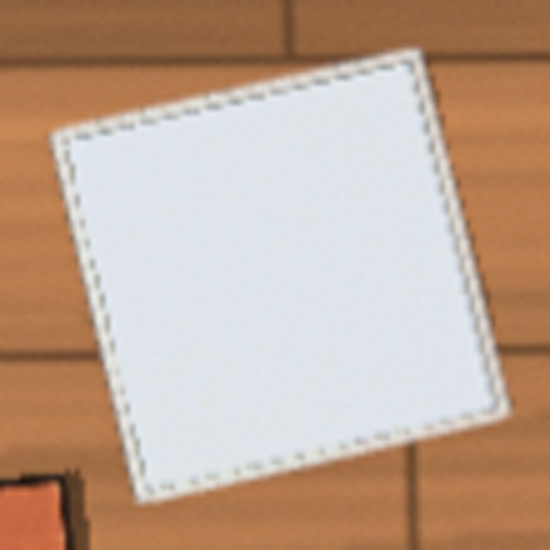

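View pics/wrist5.png

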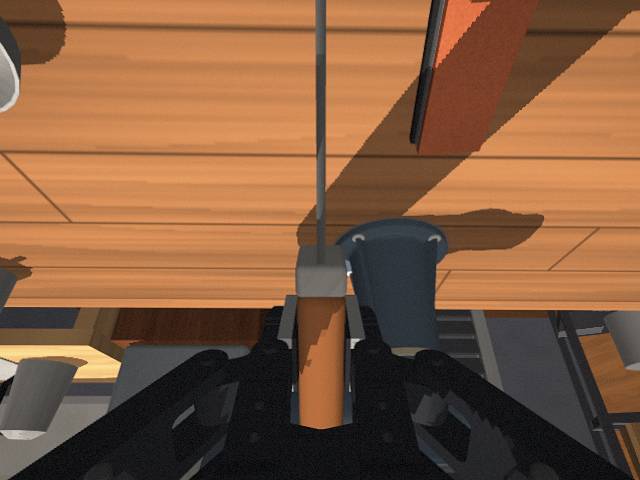

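Run:
```python
from plan import *
mt=camera_model("top")
px=[((u+.5)/5-.5+340,(v+.5)/5-.5+180) for u,v in [(52,132),(420,48),(510,410),(140,502)]]
c=onplane(px,mt,12);print(c,[np.linalg.norm(c[i]-c[i-1]) for i in range(4)]);b=c.mean(0)
# knife in tool frame from grasp moment
Rg=R.from_euler('xyz',[-3.1413,.6979,.0144]);Tg=np.array([670.74,136.81,296.55])
off=Rg.inv().apply(K0-Tg);print(off)
Rt=R.from_euler('z',0)*R.from_euler('x',np.pi)
o=get_obs();K=o['ee_pos']+R.from_euler('xyz',o['ee_rot']).apply(off);print("tip now",K+knifeR().apply([150,0,-3]))
org=np.array([b[0]-75,b[1],212+10]);pt=org-Rt.apply(off);print("target",pt)
print("A");rows(o['ee_pos']+[0,0,0],Rt,1)
g=o['ee_pos']+R.from_euler('xyz',o['ee_rot']).apply([0,0,155])
pA=g+[0,0,155-0];rows(pA,Rt,11)
o2=dict(ee_pos=pA,ee_rot=Rt.as_euler('xyz'));print("B");rows(pt,Rt,12,o2)
```

```text
[[ 674.82067264  -31.52015932   12.        ]
 [ 717.42323383 -228.39787948   12.        ]
 [ 524.16150104 -269.89860157   12.        ]
 [ 479.04652116  -73.93211737   12.        ]] [np.float64(200.31548260998656), np.float64(201.43439357177647), np.float64(197.66741586205958), np.float64(201.09257653864444)]
[ 35.2761156    0.8148089  154.50543018]
tip now [573.24994258 134.56704126 175.81152282]
target [ 488.58686657 -150.12238054  376.50543018]
A
offs [[0.0, 0.0, 0.0]]
rot per row [0.054 7.987 0.158]
end [532.39968825 134.79598632 415.64072935] [532.39968825 134.79598632 415.64072935]
offs [[-0.362, -0.0, 0.131], [-0.369, 0.0, 0.108], [-0.376, 0.001, 0.085], [-0.38, 0.001, 0.061], [-0.383, 0.002, 0.037], [-0.385, 0.002, 0.012], [-0.385, 0.003, -0.012], [-0.383, 0.003, -0.037], [-0.38, 0.004, -0.061], [-0.376, 0.004, -0.085], [-0.369, 0.005, -0.108]]
rot per row [0.005 0.726 0.014]
end [432.91071473 133.42113974 451.80589338] [432.90839031 133.4047375  451.79399585]
B
offs [[0.186, 0.945, 0.251], [0.186, 0.945, 0.251], [0.186, 0.945, 0.251], [0.186, 0.945, 0.251], [0.186, 0.945, 0.251], [0.186, 0.945, 0.251], [0.186, 0.945, 0.251], [0.186, 0.945, 0.251], [0.186, 0.945, 0.251], [0.186, 0.945, 0.251], [0.186, 0.945, 0.251], [0.186, 0.945, 0.251]]
rot per row [0. 0. 0.]
end [ 488.70839031 -150.0952625   376.49399585] [ 488.58686657 -150.12238054  376.50543018]
```

jog_arm --offset '[[-0.362,0,0.131],[-0.369,0,0.108],[-0.376,0,0.085],[-0.38,0,0.061],[-0.383,0,0.037],[-0.385,0,0.012],[-0.385,0,-0.012],[-0.383,0,-0.037],[-0.38,0,-0.061],[-0.376,0,-0.085],[-0.369,0,-0.108]]' --rotation '[[0,0.726,0.014],[0,0.726,0.014],[0,0.726,0.014],[0,0.726,0.014],[0,0.726,0.014],[0,0.726,0.014],[0,0.726,0.014],[0,0.726,0.014],[0,0.726,0.014],[0,0.726,0.014],[0,0.726,0.014]]'

```text
clock: 9.55
ee_pos: [432.8, 133.9, 451.4]
ee_rot: [3.137, 0.001, 0.002]
force: [0.0, 0.4, -1.8]
grip_width: 0.2
```

jog_arm --offset '[[0.05,0.2,0],[0.1,0.4,0],[0.1,0.6,0],[0.1,0.7,0],[0.1,0.7,0],[0.1,0.7,0.1],[0.1,0.7,0.1],[0.1,0.7,0.1],[0.1,0.7,0.2],[0.1,0.7,0.2],[0.1,0.7,0.2],[0.1,0.7,0.2]]' --rotation '[[0,0,0],[0,0,0],[0,0,0],[0,0,0],[0,0,0],[0,0,0],[0,0,0],[0,0,0],[0,0,0],[0,0,0],[0,0,0],[0,0,0]]'

```text
clock: 10.75
ee_pos: [462.9, -55.7, 424.3]
ee_rot: [3.138, 0.003, 0.001]
force: [0.7, 0.6, -2.5]
grip_width: 0.2
```

Run:
```python
from plan import *
o=get_obs();print(o['ee_pos'],o['ee_rot'],o['force'],o['wrist_torque'],o['grip_width'],o['joint_positions'])
Rt=R.from_euler('x',np.pi)
rows(np.array([488.6,-150,376.5]),Rt,8)
im=grab_frame("wrist")[:,:,::-1].copy();cv2.imwrite(f"pics/wrist6.png",im)
```

```text
[462.86568335 -55.65473602 424.32197285] [3.13753085e+00 2.81916814e-03 9.95991739e-04] [ 0.668871    0.59738546 -2.52042503] [ 0.02580684  0.11772991 -0.02828006] 0.19961587727568347 [-0.35876412  0.28728627  1.79239928 -0.0054862   1.06312222  1.2137005 ]
offs [[0.129, 0.471, 0.241], [0.129, 0.471, 0.24], [0.129, 0.471, 0.24], [0.129, 0.471, 0.24], [0.129, 0.471, 0.24], [0.129, 0.471, 0.24], [0.129, 0.472, 0.239], [0.129, 0.472, 0.239]]
rot per row [0.006 0.004 0.001]
end [ 488.64287219 -149.99972558  376.52158596] [ 488.6 -150.   376.5]
```

View pics/wrist6.png

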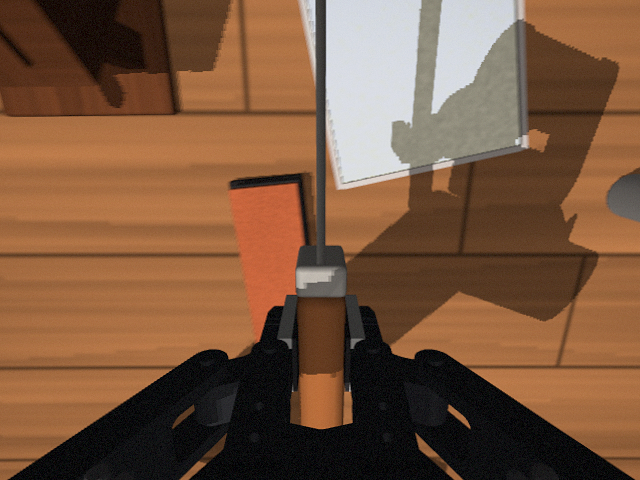

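jog_arm --offset '[[0.15,0.6,0.25],[0.15,0.6,0.25],[0.15,0.6,0.25],[0.15,0.5,0.25],[0.15,0.5,0.25],[0.1,0.4,0.25],[0.1,0.3,0.25],[0.08,0.2,0.15],[0,0,0],[0,0,0],[0,0,0],[0,0,0]]' --rotation '[[0,0,0],[0,0,0],[0,0,0],[0,0,0],[0,0,0],[0,0,0],[0,0,0],[0,0,0],[0,0,0],[0,0,0],[0,0,0],[0,0,0]]'

```text
clock: 12.0
ee_pos: [487.8, -145.8, 378.3]
ee_rot: [3.137, 0.001, 0.003]
force: [0.7, -0.1, -1.6]
grip_width: 0.201
```

Run:
```python
from plan import *
o=get_obs();print(o['ee_pos'],o['ee_rot'],o['force'],o['wrist_torque'],o['grip_width'],o['qd'])
off=np.array([35.3,.8,154.5]);Rt=R.from_euler('xyz',o['ee_rot']);Rk=Rt*R.from_euler('x',-np.pi)
O=o['ee_pos']+Rt.apply(off);print("blade mid",O+Rk.apply([75,0,-10]))
for c in ["top","side"]:
    m=camera_model(c);im=grab_frame(c)[:,:,::-1].copy()
    q=proj(O+Rk.apply([[75,0,-10],[150,0,-3],[0,0,10],[-100,0,13]]),m);print(c,q.round().tolist())
    cv2.imwrite(f"pics/{c}7raw.png",im)
    for k in q: cv2.circle(im,tuple(int(round(v)) for v in k),2,(0,255,0),1)
    x,y=q[0].astype(int);a=im[max(0,y-110):y+110,max(0,x-130):x+130];cv2.imwrite(f"pics/{c}7z.png",cv2.resize(a,None,fx=2.7,fy=2.7))
    print(look_for("small_knife",c)[:1],look_for("whetstone",c)[:1])
```

```text
[ 487.76908325 -145.76597742  378.25405905] [3.13710687e+00 7.88719246e-04 2.55565473e-03] [ 0.66928722 -0.09190218 -1.62520163] [-0.01563397  0.03361432  0.07187216] 0.20068168424709829 [-0.00246085  0.0004569  -0.00304439  0.00021005 -0.00153957  0.0009339 ]
blade mid [ 597.94287934 -147.02231694  213.67235817]
top [[408.0, 226.0], [407.0, 191.0], [411.0, 259.0], [412.0, 306.0]]
[] [{'rect': [321.8, 271.8, 362.1, 359.1], 'score': 0.69}]
side [[318.0, 172.0], [291.0, 165.0], [347.0, 169.0], [386.0, 175.0]]
[{'rect': [274.9, 260.3, 305.4, 283.1], 'score': 0.78}] [{'rect': [339.3, 260.1, 427.3, 298.7], 'score': 0.72}]
```

View pics/top7z.png

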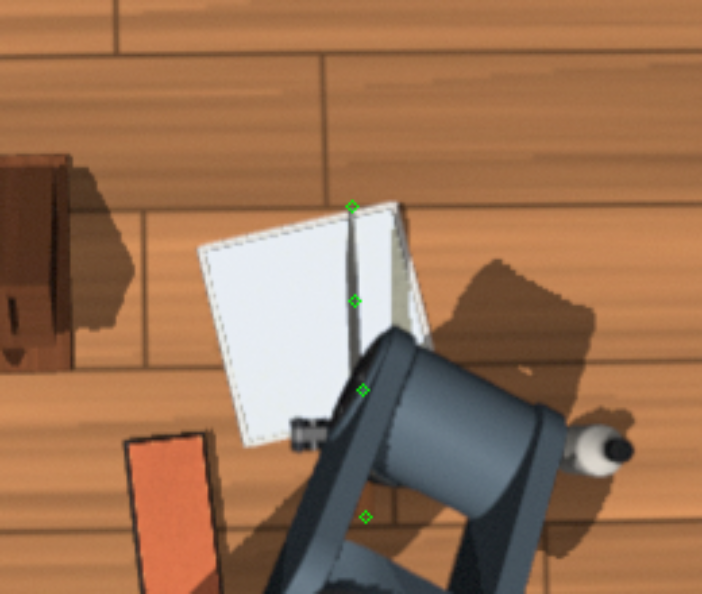

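View pics/side7z.png

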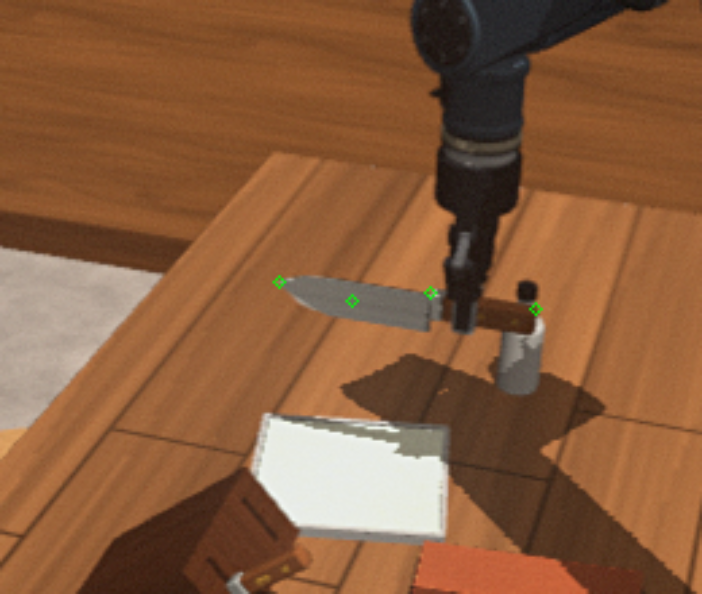

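Run:
```python
from cell import *
print(hand_in())
```

```text
the job is handed in; nothing more can be done
None
```

The large knife is out of the block and held still over the board. I handed the job in at about 12 s of the 40 s allowed, and no verdict was reported.

**What I did:** I located the block, knife and board from the top and side pictures. I gripped the handle about 35 mm behind the bolster, square to its slope, and drew the knife about 18 cm back along its own axis. I then turned it level and carried it over the board.

**Last checks:**
- **Position:** By arm pose, the middle of the blade is at about (598, -147, 214) mm. The board centre measured (599, -151) mm, so it is about 4 mm off in plan.
- **Attitude:** The blade is level to within about 0.01 rad by arm pose, edge down. The last side picture agrees to within a few pixels.
- **Grip:** The opening stayed steady at 0.20 through the pull and carry. The wrist pictures showed no slip, and the arm was at rest. The state has no finger force reading, so I could not check the 2 N limit directly.
- **Tip on the way out:** The tip was at about 176 mm when clear of the block, calculated from the arm pose.
- **Other things:** The small knife (side view) and the whetstone showed no visible shift. The bottle looks undisturbed in the last pictures. The bowl was outside those crops, so I did not check it again at the end; the arm came nowhere near it.

**One check that gave nothing:** The network did not find the small knife in the last top view. It did find it in the side view at its original place.

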